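# Close the quick-action vice on a brake pad

## Robot

A 6-joint arm with a two-finger parallel gripper is mounted at the origin on a cart in front of the work surface, level with it; the furniture and walls round the work are solid. World frame = base frame: x ahead of the robot, y to its left, z up, the work surface at z = 0. Lengths are in m, angles in degrees, forces in N, time in s.
With the tool pointing down it reaches from about 0.4 to 0.825 m from the base axis. Payload 7 kg.
Tool frame: the origin (TCP) lies between the finger pads; the fingertips stand 19 mm ahead of it and the grasp point (between the pads) is the TCP; y points along the fingers, x is the direction in which the jaws open and shut, and the axes are right-handed (so a half turn about y gives the same grasp; the last joint's range is limited). The gripper opens to 88 mm and grips with 3 to 60 N. Pads are 19 mm wide; open, the fingers measure 130 mm over their backs; the gripper's body (78 mm by 193 mm) begins 47 mm behind the grasp point.
Start: joints at [-54.253, 20.546, 0.682, 0, -70.136, -16.507], TCP at [0.222, -0.637, 0.246] pointing down, gripper open.
Joint ranges: [-176.03, 176.03], [-82.01, 121.73], [-58.28, 71.71], [-173.87, 95.51], [-174.79, -0.11], [-173.66, 173.66]. Speed limits (degrees/s): [136.94, 136.94, 172.46, 180, 180, 180].

## Interface

Orientations are given as [roll, pitch, yaw] about the fixed x, y, z axes, in that order (R = Rz(yaw) Ry(pitch) Rx(roll)).
In Python, from plant import r gives the robot as it stands. The module is installed in compiled form; this text tells all that it offers.
- The arm moves only by the tool jog_arm, never from a script. Its argument "steps" is a list of rows, each a list of 5 numbers: the closure, from 0 (fully open) to 1 (shut), then the shift along the tool's x, y, z in m, then the turn about the tool's y in degrees. In form: [[jaw, x, y, z, turn], ...]. A call has 1 to 12 rows; each row shifts and turns the commanded pose from where the row before left it, along the tool's axes as they then stand; what a row does not reach is not made up. A row lasts 1/12 s, in which the tool goes at most 41.7 mm and 7.16 degrees, less where a joint would pass 70% of its speed; a pose out of reach is approached as far as the arm can. A call with a gripper value outside its range is refused whole. The fingers move at their own pace and stop on an object; "squeeze" is the grip in N (left out, the last holds). Time passes only in rows, so rows that do not move let the fingers close. It gives the time, the measured TCP pose, the force and the opening at its end, in the units of the state.
- r.get_state(): the state, without advancing time (a new reading comes with each control period).
- r.capture(name): name is "side" or "top" or "wrist"; returns a dict with "image" (400x640x3 uint8, red, green, blue), "vfov" (degrees; the focal length in pixels is half the picture's height over the tangent of half this angle, whatever the lens; pixels are square), "cx", "cy" (the principal point, pixels), "R" (3x3) and "t" (3): a world point X has camera coordinates R X + t; the wrist camera has in their place "tool_from_camera" (4x4, takes a point from camera to tool coordinates, whose origin is the TCP and whose axes are the tool frame's). Camera axes: x right, y down, z forward; pixel columns grow to the right and rows downward; lengths in m; the calibration is good to about 2 mm. A picture is of the moment at which its call begins: read the wrist's pose just before it. There is no depth.
- r.close_job(): hands the job in, once; it reports no verdict.
The state is a dict: "time_s": time; "joints": joint angles; "qd": joint speeds; "joint_torque": joint torques, N m; "tcp_pos": TCP position; "eef_rot": TCP orientation; "contact_force": force on the tool from outside, world axes, zero at the start; "moment": the same for the moment, N m; "gripper_width": finger opening in m.
Only numpy, scipy, OpenCV 4.12 (cv2) and the standard library are available. Lean on these libraries where they do the work, as an engineer would, in place of code of your own. Each camera call takes 0.05 s, during which the arm holds its last target.

## Task

Clamp the brake pad that lies in the quick-action vice so that its edges can be filed: press the vice's release button down and keep it held down while you push the moving jaw forward in one go, until it has carried the pad squarely against the fixed jaw and comes up solid. Then let the button spring back up so that the jaw stays locked there, tight on the pad. Do it all by pressing and pushing with the fingertips: do not lift or pick up the pad or anything else, and leave the other tools and parts on the chest where they are.

Things in the scene. Friction and masses are not known exactly. Their poses are not given: they have to be found in the camera images.
- vice: Quick-action drill vice, 277 x 150 mm over its lugs, grey casting, fixed to the chest top. Origin on the chest top under its middle; x runs along the slide towards the fixed jaw (the closing direction, roughly away from the robot), z up. It spans x -0.100 to +0.177; body and jaws 110 mm wide, jaw tops at z 0.057 to 0.060. A step at z = 0.050, x 0.086 to 0.130, carries the pad.
- fixed_face (a point): Middle of the fixed jaw's upright gripping face, 104 mm wide, at x = 0.130, y = 0, z = 0.050 of the vice; the top edge is 7 mm higher. Its axes are the vice's.
- jaw (a joint): Moving jaw's place along the vice's x, m: 0 fully open, grows as it closes; starts anywhere from 0 to 0.03. Its gripping face is at vice x = 0.010 + value: closed squarely on the pad at 0.0725. Slides against 1 to 3 N while the button is down. With the button up, a spring brake on the bar below holds it fast (some 40 N) both ways, at any place. It weighs 1 kg.
- release (a joint): Travel of the release button, m: 0 is up (brake on), 0.006 fully down on its stop. Spring of 250 N/m, preloaded: about 4 N starts it, 5.6 N takes it fully down. The brake is off from about 1 mm down. The button rides on the moving jaw and springs up when let go.
- button_top (a point): Middle of the top of the release button: a ribbed square steel thumb plate, 42 x 42 mm, on the low deck behind the moving jaw (the side away from the pad, nearer the robot). Its top is at z = 0.041 when up, 8 mm above the deck; at 0.035 fully down. Free above and to the rear. Its axes are the vice's.
- jaw_back (a point): Middle of the moving jaw's rear face: an upright wall 104 mm wide that faces the button and rises to z = 0.060, 19 mm above the button when up. It lies 24 mm from the button's middle in the closing direction (3 mm past its edge): fingertips standing on the button push the jaw here. Its axes are the vice's.
- pad_centre (a point): Centre of the worn brake pad to be clamped: 47.5 mm along its x, 108 mm along its y, 12 mm thick (5 mm steel back plate below, curved dark lining above), 0.2 to 0.4 kg. It lies loose on the vice's step, centre at z = 0.056, 4 to 10 mm short of the fixed jaw and turned by up to 0.06 rad; its x is the vice's x when square.
- file: A flat file with a wooden handle, 275 mm long, lying to the right of the vice (bystander). Origin under its middle.
- spanner: A 17 mm combination spanner, 204 mm long, lying to the left of the vice (bystander). Origin under its middle.
- pad_2: A second brake pad of the same kind, lying on the chest top at the left (bystander: not the one in the vice). Origin under its middle.
- spray: An aerosol can, 67 mm in diameter, 209 mm tall, standing at the far right corner (bystander). Origin under its middle.

How it is judged:
By the outcome, as a careful person would: the job done as asked, in the order asked, and still so for the second after the job is handed in, with the robot touching nothing.
It also fails if it takes over 35 s, if anything falls off the work surface, if the arm or the gripper's body presses on something with over 40 N, if the wrist force passes 120 N, or if a joint passes its speed limit or range.

## Working session

There is one attempt and no reset: what is moved stays moved. The work goes in short steps, Python scripts to look and compute and a tool call to move; the robot and the scene stay as the last step left them, time stands still between calls to the robot, and variables do not carry over. Pictures are saved under pics/ and viewed, and the job is handed in when it is done.

Besides the shell and the picture viewer there is one more tool, called as name([rows], argument=value, ...), one row to a line, values as JSON. jog_arm: Moves the arm, as the interface text tells. Its arguments: {"type":"object","properties":{"steps":{"type":"array","items":{"type":"array","items":{"type":"number"}}},"squeeze":{"type":"number"}},"required":["steps"]}

```bash
mkdir -p pics; ls; python3 - <<'E'
from plant import r
import cv2,pickle
s=r.get_state(); print({k:(v if not hasattr(v,'round') else v) for k,v in s.items()})
d={}
for n in("side","top"):
    c=r.capture(n); d[n]=c; cv2.imwrite(f"pics/{n}0.png",c["image"][:,:,::-1]); print(n,c["vfov"],c["cx"],c["cy"],c["R"],c["t"])
pickle.dump(d,open("caps0.pkl","wb"))
E
```

```text
pics
{'time_s': 0.0, 'joints': array([-5.42542863e+01,  2.05925411e+01,  6.33000798e-01, -2.01289497e-02,
       -7.01357745e+01, -1.65066044e+01]), 'qd': array([ 0.02404912, -0.0159431 ,  0.02199126, -0.00327344,  0.0322174 ,
        0.02336226]), 'joint_torque': array([-2.54631332e-04, -5.82707655e+01,  2.93075985e+01,  6.99760839e+00,
        7.22437195e-03, -1.06453458e-04]), 'tcp_pos': array([ 0.2222392 , -0.63687377,  0.24460428]), 'eef_rot': array([-8.99910584e+01, -9.67633197e-02,  1.09232246e+02]), 'contact_force': array([-0.20369567,  0.15359691, -0.36731493]), 'moment': array([-0.01854159,  0.01384161, -0.0538389 ]), 'gripper_width': 0.08765501217737695}
side 49.0597573886609 313.2522119748049 202.23511261640166 [[-0.87388151 -0.48588127 -0.01582701]
 [-0.17547126  0.345621   -0.92182209]
 [ 0.45336623 -0.8027861  -0.38729   ]] [0.49222599 0.15907894 0.85918739]
top 55.22269303284483 318.51720796781217 197.22554181646095 [[ 0.01308165 -0.99991102 -0.00261168]
 [-0.99298381 -0.01268394 -0.11756814]
 [ 0.11752455  0.00413135 -0.99306138]] [-0.03810489  0.57202316  0.85181205]
```

View pics/top0.png

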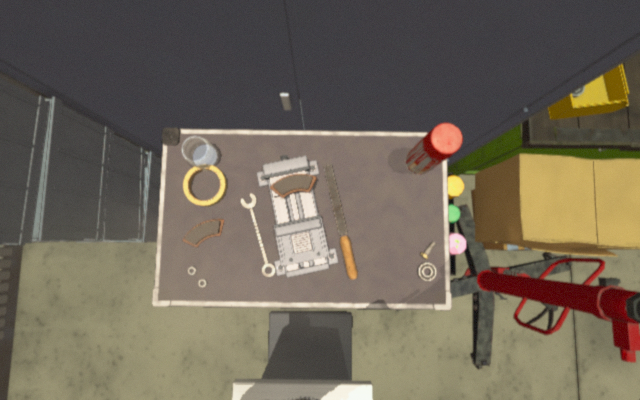

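View pics/side0.png

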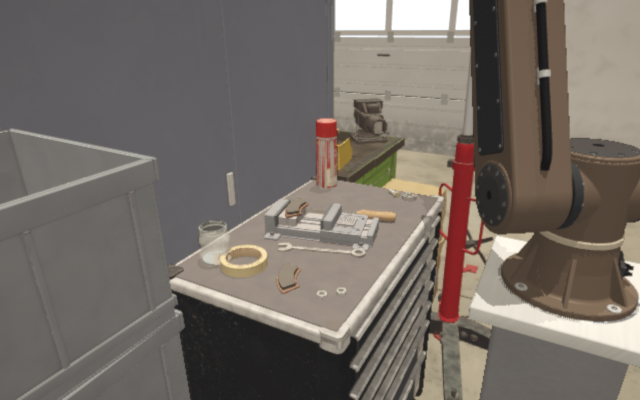

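The top view shows the vice around pixels (258–335, 155–277): button at about (302,242), pad at (293,185). The spanner is at its left and the file at its right. The side view shows it from the left. I'll zoom in next.

```bash
python3 - <<'E'
import cv2,pickle
d=pickle.load(open("caps0.pkl","rb"))
for n,(x0,y0,w,h) in {"top":(245,145,100,140),"side":(255,190,135,60)}.items():
    im=d[n]["image"][y0:y0+h,x0:x0+w,::-1]
    k=4 if n=="top" else 5
    cv2.imwrite(f"pics/{n}0z.png",cv2.resize(im,None,fx=k,fy=k,interpolation=cv2.INTER_CUBIC))
E
```

```text
(no output)
```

View pics/top0z.png

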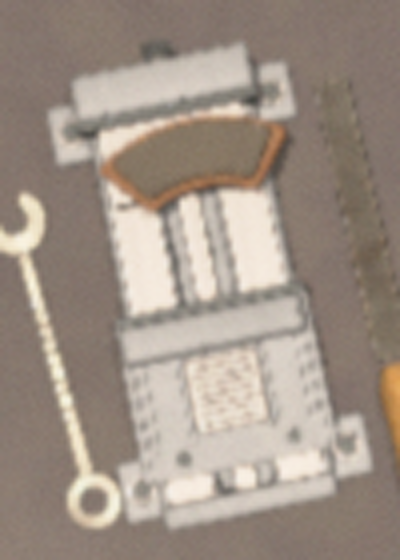

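View pics/side0z.png

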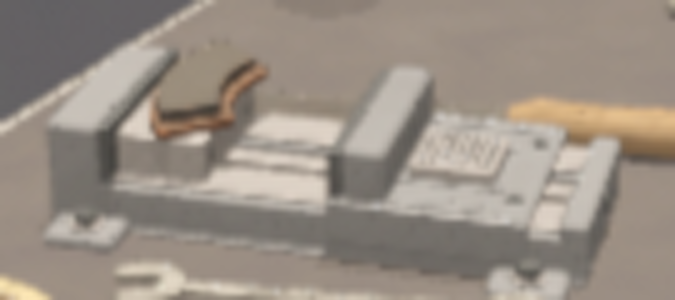

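```bash
cat > h.py <<'E'
import numpy as np,pickle
def ray(c,uv):
    f=200/np.tan(np.radians(c["vfov"]/2)); u=np.asarray(uv,float)
    d=np.array([(u[0]-c["cx"])/f,(u[1]-c["cy"])/f,1.0])
    if "R" in c: R=c["R"]; return -R.T@c["t"], R.T@d
    T=c["wT"]; return T[:3,3],T[:3,:3]@d
def onz(c,uv,z):
    o,d=ray(c,uv); return o+d*(z-o[2])/d[2]
E
python3 - <<'E'
from h import *
d=pickle.load(open("caps0.pkl","rb")); c=d["top"]
def P(x,y,z): return onz(c,((x+.5)/4-.5+245,(y+.5)/4-.5+145),z)
B=[P(*p,.041) for p in [(185,358),(262,347),(270,425),(196,435)]]
b=np.mean(B,0);print("button",b.round(4),[round(float(np.linalg.norm(B[i]-B[i-1])),4) for i in range(4)])
for n,a,e,z in [("fixed front edge",(82,125),(258,97),.057),("mj front",(120,330),(300,290),.06),("mj rear",(128,365),(308,328),.06),("fixed rear",(75,75),(246,43),.057),("bodyL",(100,165),(135,460),.04),("bodyR",(263,140),(297,285),.05)]:
    p,q=P(*a,z),P(*e,z); v=p-q; print(n,p.round(4),q.round(4),"mid",((p+q)/2).round(4),"len",np.linalg.norm(v).round(4),"ang",np.degrees(np.arctan2(v[1],v[0])).round(2))
E
```

```text
button [0.4681 0.006  0.041 ] [0.0438, 0.0441, 0.0441, 0.0421]
fixed front edge [0.617 0.091 0.057] [ 0.6344 -0.0086  0.057 ] mid [0.6257 0.0412 0.057 ] len 0.1011 ang 99.91
mj front [0.5011 0.066  0.06  ] [ 0.5246 -0.0339  0.06  ] mid [0.5129 0.0161 0.06  ] len 0.1026 ang 103.28
mj rear [0.4818 0.0611 0.06  ] [ 0.5035 -0.0386  0.06  ] mid [0.4926 0.0112 0.06  ] len 0.102 ang 102.33
fixed rear [0.6458 0.0959 0.057 ] [ 0.6656 -0.0012  0.057 ] mid [0.6557 0.0473 0.057 ] len 0.0991 ang 101.53
bodyL [0.5967 0.0824 0.04  ] [0.4288 0.058  0.04  ] mid [0.5127 0.0702 0.04  ] len 0.1696 ang 8.3
bodyR [ 0.6108 -0.0116  0.05  ] [ 0.5281 -0.0321  0.05  ] mid [ 0.5695 -0.0219  0.05  ] len 0.0852 ang 13.92
```

jog_arm([
  [1,0.026,0,-0.021,0],
  [1,0.026,0,-0.021,0],
  [1,0.026,0,-0.021,0],
  [1,0.026,0,-0.021,0],
  [1,0.026,0,-0.021,0],
  [1,0.026,0,-0.021,0],
  [1,0.026,0,-0.021,0],
  [1,0.026,0,-0.021,0],
  [1,0.026,0,-0.021,0],
  [1,0.026,0,-0.021,0],
], squeeze=30)

```text
time_s: 0.93
tcp_pos: [0.335, -0.321, 0.2454]
eef_rot: [-90.0, -0.0, 109.2]
contact_force: [1.0, -0.2, 1.1]
gripper_width: 0.0264
```

jog_arm([
  [1,0.027,0,-0.02,0.8],
  [1,0.027,0,-0.02,0.8],
  [1,0.027,0,-0.02,0.8],
  [1,0.027,0,-0.02,0.8],
  [1,0.027,0,-0.02,0.8],
  [1,0.027,0,-0.02,0.8],
  [1,0.027,0,-0.02,0.8],
  [1,0.027,0,-0.02,0.8],
  [1,0.027,0,-0.02,0.8],
  [1,0.027,0,-0.02,0.8],
  [1,0,0,0,0],
  [1,0,0,0,0],
])

```text
time_s: 1.93
tcp_pos: [0.4549, -0.0075, 0.2451]
eef_rot: [-89.9, 0.0, 101.4]
contact_force: [-0.4, -0.8, -0.7]
gripper_width: 0.0002
```

```bash
python3 - <<'E'
from plant import r
from h import *
import cv2
from scipy.spatial.transform import Rotation as Ro
s=r.get_state(); print(s["tcp_pos"],s["eef_rot"],s["gripper_width"],s["contact_force"])
c=r.capture("wrist"); T=np.eye(4);T[:3,:3]=Ro.from_euler("xyz",s["eef_rot"],degrees=True).as_matrix();T[:3,3]=s["tcp_pos"]
c["wT"]=T@c["tool_from_camera"]; print(c["wT"])
pickle.dump(c,open("w1.pkl","wb")); cv2.imwrite("pics/w1.png",c["image"][:,:,::-1])
E
```

```text
[ 0.45493184 -0.00750523  0.24508814] [-8.99389926e+01  3.62287688e-03  1.01397928e+02] 0.00020479744574192392 [-0.42917462 -0.80385753 -0.73586343]
[[-0.19823217  0.93640518  0.28956752  0.37733626]
 [ 0.9801544   0.18973419  0.05743067 -0.02347393]
 [-0.00116248  0.29520549 -0.95543308  0.3838673 ]
 [ 0.          0.          0.          1.        ]]
```

View pics/w1.png

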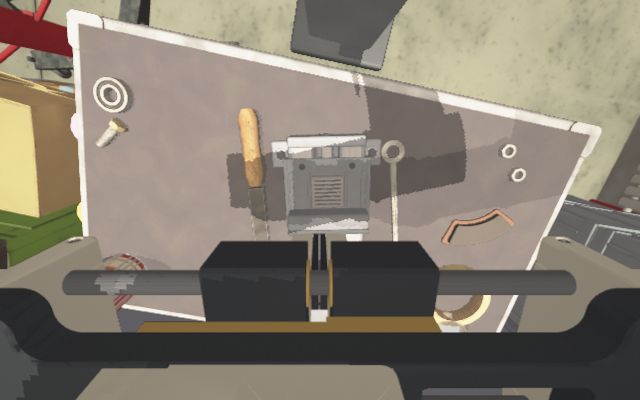

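The wrist view shows the vice at (272–382, 135–240), nearly aligned with the image. The button is at about (328,192), with the moving jaw just below it at rows 208–233. I'll zoom in.

```bash
python3 - <<'E'
from h import *
import cv2
c=pickle.load(open("w1.pkl","rb"))
cv2.imwrite("pics/w1z.png",cv2.resize(c["image"][125:245,265:390,::-1],None,fx=5,fy=5,interpolation=cv2.INTER_CUBIC))
E
```

```text
(no output)
```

View pics/w1z.png

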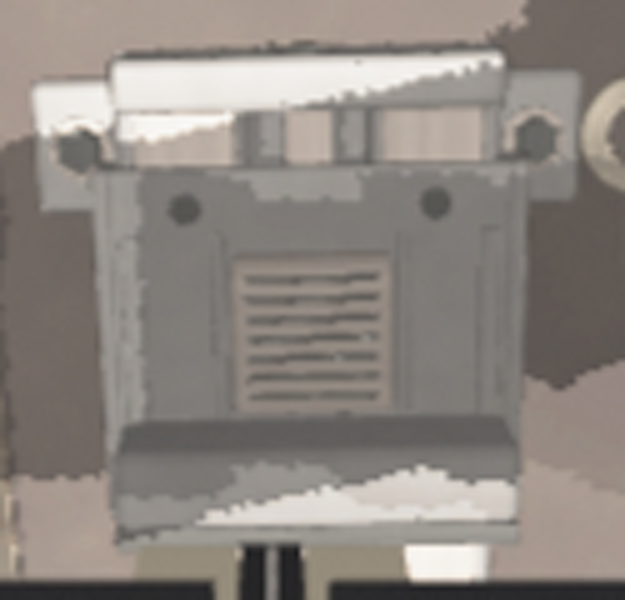

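```bash
python3 - <<'E'
from h import *
c=pickle.load(open("w1.pkl","rb"))
def P(x,y,z): return onz(c,((x+.5)/5-.5+265,(y+.5)/5-.5+125),z)
B=[P(*p,.041) for p in [(232,255),(388,253),(391,408),(235,412)]]
b=np.mean(B,0);print("button",b.round(4),[round(float(np.linalg.norm(B[i]-B[i-1])),4) for i in range(4)])
for n,a,e,z in [("screws",(184,209),(436,203),.033),("deck rear",(97,167),(527,163),.033),("body rear top",(112,58),(503,52),.04),("mj rear top",(120,450),(517,447),.06),("wall foot",(118,418),(517,415),.033),("bodyL",(97,167),(110,470),.033),("btnL",(232,255),(235,412),.041),("btnR",(388,253),(391,408),.041)]:
    p,q=P(*a,z),P(*e,z); v=q-p; print(n,p.round(4),q.round(4),"mid",((p+q)/2).round(4),"len",np.linalg.norm(v).round(4),"ang",np.degrees(np.arctan2(v[1],v[0])).round(2))
E
```

```text
button [0.468 0.005 0.041] [0.0418, 0.0394, 0.0413, 0.0408]
screws [ 0.4444 -0.0331  0.033 ] [0.4301 0.0297 0.033 ] mid [ 0.4372 -0.0017  0.033 ] len 0.0644 ang 102.82
deck rear [ 0.4382 -0.0567  0.033 ] [0.4156 0.0499 0.033 ] mid [ 0.4269 -0.0034  0.033 ] len 0.1089 ang 101.98
body rear top [ 0.4101 -0.0567  0.04  ] [0.3899 0.036  0.04  ] mid [ 0.4    -0.0104  0.04  ] len 0.0949 ang 102.3
mj rear top [ 0.5019 -0.0371  0.06  ] [0.4815 0.0596 0.06  ] mid [0.4917 0.0112 0.06  ] len 0.0988 ang 101.92
wall foot [ 0.5034 -0.0403  0.033 ] [0.4814 0.0642 0.033 ] mid [0.4924 0.012  0.033 ] len 0.1068 ang 101.91
bodyL [ 0.4382 -0.0567  0.033 ] [ 0.5186 -0.0399  0.033 ] mid [ 0.4784 -0.0483  0.033 ] len 0.0821 ang 11.76
btnL [ 0.4519 -0.0189  0.041 ] [ 0.4929 -0.0102  0.041 ] mid [ 0.4724 -0.0146  0.041 ] len 0.0418 ang 12.03
btnR [0.4436 0.0196 0.041 ] [0.4837 0.0295 0.041 ] mid [0.4637 0.0245 0.041 ] len 0.0413 ang 13.95
```

jog_arm([
  [1,0.005,0,-0.0112,-0.7],
  [1,0.005,0.005,-0.0112,0],
  [1,0,0.025,0,0],
  [1,0,0.03,0,0],
  [1,0,0.03,0,0],
  [1,0,0.03,0,0],
  [1,0,0.03,0,0],
  [1,0,0.02,0,0],
  [1,0,0.006,0,0],
  [1,0,0,0,0],
  [1,0,0,0,0],
  [1,0,0,0,0],
])

```text
time_s: 2.98
tcp_pos: [0.4758, 0.0056, 0.0708]
eef_rot: [-90.1, -0.0, 101.9]
contact_force: [0.0, 0.1, 0.5]
gripper_width: 0.0003
```

```bash
python3 - <<'E'
from plant import r
from h import *
import cv2
s=r.get_state(); print(s["tcp_pos"],s["eef_rot"],s["contact_force"],s["gripper_width"])
x=np.array([np.cos(np.radians(12.1)),np.sin(np.radians(12.1))]);d=s["tcp_pos"][:2]-[.468,.0053];print("from button x,y",d@x,d@[-x[1],x[0]])
a=r.capture("side")["image"];b=r.capture("top")["image"]
a=cv2.resize(a[180:260,250:400],None,fx=5,fy=5,interpolation=cv2.INTER_CUBIC)
cv2.imwrite("pics/s2.png",a[:,:,::-1])
E
```

```text
[0.47580762 0.00557248 0.07080774] [-9.01242442e+01 -1.02862870e-02  1.01935194e+02] [0.00155624 0.08045403 0.47210066] 0.00028924846507422255
from button x,y 0.007691273349428821 -0.001370191670699025
```

View pics/s2.png

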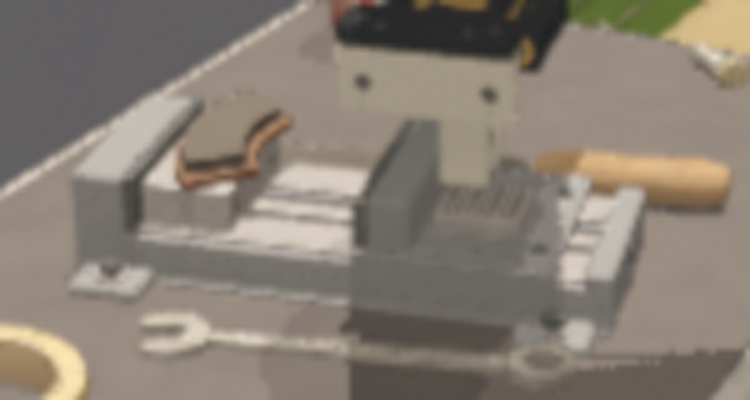

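The closed fingertips stand just above the button's front half and clear of the jaw's wall. Next I press down.

jog_arm([
  [1,0.001,0.004,0,0],
  [1,0,0.004,0,0],
  [1,0,0.003,0,0],
  [1,0,0.003,0,0],
  [1,0,0,0,0],
  [1,0,0,0,0],
])

```text
time_s: 3.58
tcp_pos: [0.4747, 0.0065, 0.0556]
eef_rot: [-90.0, -0.0, 102.0]
contact_force: [-1.4, 1.8, 5.8]
gripper_width: 0.0002
```

```bash
python3 - <<'E'
from plant import r
s=r.get_state(); print(s["tcp_pos"],s["eef_rot"],s["contact_force"],s["moment"])
E
```

```text
[0.47468358 0.00653547 0.05564135] [-9.00159185e+01 -1.11427706e-03  1.01956137e+02] [-1.41183374  1.82647575  5.78135371] [0.58695173 0.32659749 0.01235326]
```

jog_arm([
  [1,0,0.0015,0,0],
  [1,0,0.0015,0,0],
  [1,0,0,0,0],
  [1,0,0,0,0],
])

```text
time_s: 3.92
tcp_pos: [0.4768, 0.0071, 0.0542]
eef_rot: [-90.3, 0.0, 102.0]
contact_force: [0.3, 0.7, 13.8]
gripper_width: 0.0003
```

```bash
python3 - <<'E'
from plant import r
s=r.get_state(); print(s["tcp_pos"],s["eef_rot"],s["contact_force"],s["moment"])
E
```

```text
[0.47683223 0.00709226 0.05415724] [-9.02605750e+01  1.10206935e-03  1.02024414e+02] [ 0.26225779  0.69307696 13.79201339] [ 0.17825499 -0.22731369 -0.03596726]
```

jog_arm([
  [1,0,0,-0.002,0],
  [1,0,0,-0.003,0],
  [1,0,0,-0.004,0],
  [1,0,0,-0.004,0],
  [1,0,0,-0.004,0],
  [1,0,0,-0.004,0],
  [1,0,0,-0.004,0],
  [1,0,0,-0.004,0],
  [1,0,0,-0.004,0],
  [1,0,0,-0.004,0],
  [1,0,0,-0.004,0],
  [1,0,0,-0.004,0],
])

```text
time_s: 4.92
tcp_pos: [0.5204, 0.0168, 0.0541]
eef_rot: [-90.2, -0.0, 102.0]
contact_force: [-2.7, 5.6, 15.0]
gripper_width: 0.0001
```

```bash
python3 - <<'E'
from plant import r
s=r.get_state(); print(s["tcp_pos"],s["eef_rot"],s["contact_force"],s["moment"])
E
```

```text
[0.52038964 0.01677937 0.05413847] [-9.02176623e+01 -3.34180136e-02  1.01997382e+02] [-2.71026607  5.6209763  15.03958746] [ 2.01384241  1.02231485 -0.01992084]
```

jog_arm([
  [1,0,0,-0.004,0],
  [1,0,0,-0.004,0],
  [1,0,0,-0.003,0],
  [1,0,0,-0.003,0],
  [1,0,0,-0.002,0],
  [1,0,0,-0.002,0],
])

```text
time_s: 5.42
tcp_pos: [0.5344, 0.0198, 0.0539]
eef_rot: [-89.8, -0.0, 101.9]
contact_force: [-19.8, 8.4, 33.0]
gripper_width: -0.0
```

```bash
python3 - <<'E'
from plant import r
s=r.get_state(); print(s["tcp_pos"],s["eef_rot"],s["contact_force"],s["moment"])
E
```

```text
[0.53442565 0.01977925 0.05388183] [-8.98397603e+01 -3.03797856e-02  1.01945136e+02] [-19.79728271   8.38511934  32.99067003] [3.41082817e+00 7.47178982e+00 5.83993443e-03]
```

```bash
python3 - <<'E'
from plant import r
import cv2,pickle,numpy as np
d={n:r.capture(n) for n in("side","top")}; pickle.dump(d,open("caps3.pkl","wb"))
a=cv2.resize(d["side"]["image"][180:260,250:400],None,fx=5,fy=5,interpolation=cv2.INTER_CUBIC)
b=cv2.resize(d["top"]["image"][145:285,245:345],None,fx=4,fy=4,interpolation=cv2.INTER_CUBIC)
cv2.imwrite("pics/s3.png",a[:,:,::-1]);cv2.imwrite("pics/t3.png",b[:,:,::-1])
s=r.get_state(); print(s["tcp_pos"],s["eef_rot"],s["contact_force"])
E
```

```text
[0.53438262 0.01981779 0.05397608] [-8.98482598e+01 -3.16990329e-02  1.01951898e+02] [-15.32331129   8.16962634  26.98013051]
```

View pics/s3.png

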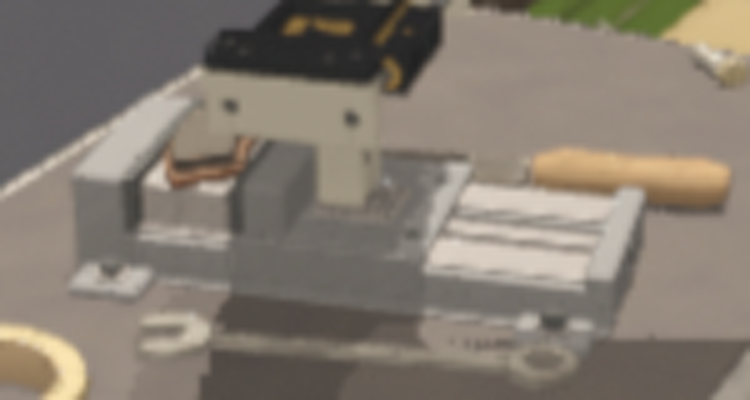

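View pics/t3.png

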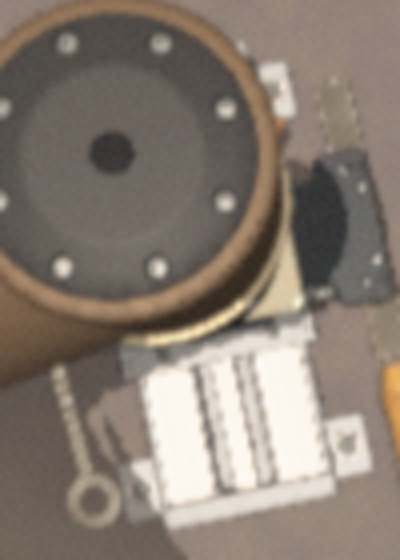

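The jaw has moved up to the step and contact is building, but the pictures don't show whether it is home. I'll measure it.

```bash
python3 - <<'E'
import cv2,pickle,numpy as np
d0=pickle.load(open("caps0.pkl","rb"));d=pickle.load(open("caps3.pkl","rb"))
ims=[cv2.resize(x["side"]["image"][195:250,260:340],None,fx=8,fy=8,interpolation=cv2.INTER_CUBIC) for x in (d0,d)]
for i,m in enumerate(ims): 
    m=cv2.convertScaleAbs(m,alpha=1.3,beta=0); cv2.imwrite(f"pics/s4{i}.png",m[:,:,::-1])
E
```

```text
(no output)
```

View pics/s40.png

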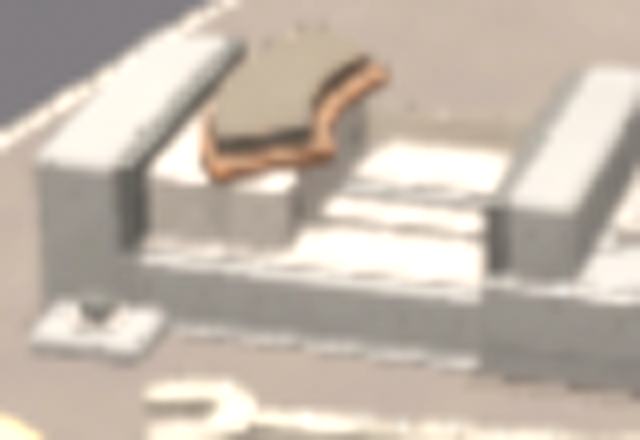

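View pics/s41.png

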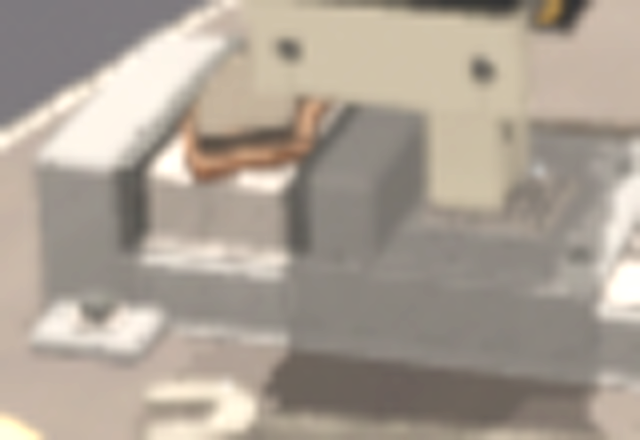

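```bash
python3 - <<'E'
from h import *
d=pickle.load(open("caps0.pkl","rb")); c=d["side"]
x=np.array([np.cos(np.radians(12.1)),np.sin(np.radians(12.1))])
def P(u,v,z): 
    p=onz(c,((u+.5)/8-.5+260,(v+.5)/8-.5+195),z); q=p[:2]-[.468,.0053]; return (q@x).round(4),(q@[-x[1],x[0]]).round(4)
print("btn frame: mj casting corner before",P(508,208,.060),"plate",P(487,205,.058))
print("after",P(308,180,.060),"plate",P(290,178,.058))
print("fixed near top casting corner",P(125,165,.057),"plate",P(142,170,.057), "rear near",P(40,165,.057))
print("step corner",P(298,188,.05),"step left",P(148,180,.05))
print("pad near rear corner before (z.05)",P(330,155,.053),"front-near",P(212,175,.053))
print("pad near corner after",P(192,172,.053),P(300,155,.053))
E
```

```text
btn frame: mj casting corner before (np.float64(0.0415), np.float64(0.0602)) plate (np.float64(0.0491), np.float64(0.0557))
after (np.float64(0.103), np.float64(0.0569)) plate (np.float64(0.1101), np.float64(0.0528))
fixed near top casting corner (np.float64(0.1613), np.float64(0.0547)) plate (np.float64(0.1551), np.float64(0.0568)) rear near (np.float64(0.1858), np.float64(0.0613))
step corner (np.float64(0.1114), np.float64(0.0425)) step left (np.float64(0.1566), np.float64(0.0488))
pad near rear corner before (z.05) (np.float64(0.1075), np.float64(0.0238)) front-near (np.float64(0.1369), np.float64(0.0466))
pad near corner after (np.float64(0.1435), np.float64(0.0461)) (np.float64(0.1163), np.float64(0.0261))
```

Side-view rays put the moving jaw's face about 46 mm from the fixed face, against 47.5 mm when closed. So the jaw is essentially home. The fingertips may have been driving it by friction on the button, so I'll carry on forward until they bear on the wall, easing the down-press slightly.

jog_arm([
  [1,0,-0.0007,-0.002,0],
  [1,0,0,-0.002,0],
  [1,0,0,-0.001,0],
])

```text
time_s: 5.77
tcp_pos: [0.5355, 0.0196, 0.0538]
eef_rot: [-89.4, -0.0, 101.9]
contact_force: [-26.2, 9.0, 36.3]
gripper_width: 0.0006
```

```bash
python3 - <<'E'
from plant import r
s=r.get_state(); print(s["tcp_pos"],s["eef_rot"],s["contact_force"],s["moment"])
E
```

```text
[0.53549254 0.01964652 0.05380374] [-8.94344272e+01 -8.16590151e-03  1.01887691e+02] [-26.18837232   8.99685887  36.30065525] [ 3.12701347 10.22950406 -0.02384652]
```

jog_arm([
  [1,0.0005,-0.001,0,0],
  [1,0.0005,-0.001,0,0],
  [1,0,0,0,0],
  [1,0,0,0,0],
])

```text
time_s: 6.1
tcp_pos: [0.5393, 0.0209, 0.0551]
eef_rot: [-89.8, 0.0, 101.9]
contact_force: [-4.1, -0.4, 5.6]
gripper_width: 0.0002
```

```bash
python3 - <<'E'
from plant import r
s=r.get_state(); print(s["tcp_pos"],s["eef_rot"],s["contact_force"],s["moment"])
E
```

```text
[0.53926305 0.02087173 0.05512104] [-8.98432766e+01  1.86131779e-02  1.01933270e+02] [-4.06408146 -0.37309659  5.63919604] [0.01894002 1.5518883  0.01067929]
```

The tips slipped forward on the button, which is still down at about 5.6 N. I'll keep going to the wall with this light press.

jog_arm([
  [1,0,0.0005,-0.0015,0],
  [1,0,0,-0.0015,0],
  [1,0,0,-0.0015,0],
  [1,0,0,0,0],
])

```text
time_s: 6.43
tcp_pos: [0.5404, 0.021, 0.0542]
eef_rot: [-89.5, 0.0, 101.9]
contact_force: [-17.2, 0.7, 17.7]
gripper_width: 0.0008
```

```bash
python3 - <<'E'
from plant import r
s=r.get_state(); print(s["tcp_pos"],s["eef_rot"],s["contact_force"],s["moment"])
E
```

```text
[0.54036696 0.0209571  0.05424048] [-8.94732719e+01  2.68484850e-02  1.01891527e+02] [-17.15282185   0.67483011  17.68412588] [0.65627733 5.81793993 0.15706104]
```

jog_arm([
  [1,0,-0.0005,-0.0015,0],
  [1,0,-0.0005,-0.0015,0],
  [1,0,-0.0005,-0.0015,0],
  [1,0,0,0,0],
])

```text
time_s: 6.77
tcp_pos: [0.5407, 0.021, 0.0543]
eef_rot: [-89.0, 0.0, 101.8]
contact_force: [-26.0, 3.1, 18.6]
gripper_width: 0.0008
```

```bash
python3 - <<'E'
from plant import r
import cv2
s=r.get_state(); print(s["tcp_pos"],s["eef_rot"],s["contact_force"],s["moment"])
a=r.capture("side")["image"][190:250,255:365]
cv2.imwrite("pics/s5.png",cv2.resize(a,None,fx=7,fy=7,interpolation=cv2.INTER_CUBIC)[:,:,::-1])
E
```

```text
[0.54065899 0.02096642 0.05432563] [-8.90357090e+01  2.41429540e-02  1.01832033e+02] [-25.95958598   3.11141309  18.63498053] [1.29350758 9.20084435 0.35659591]
```

View pics/s5.png

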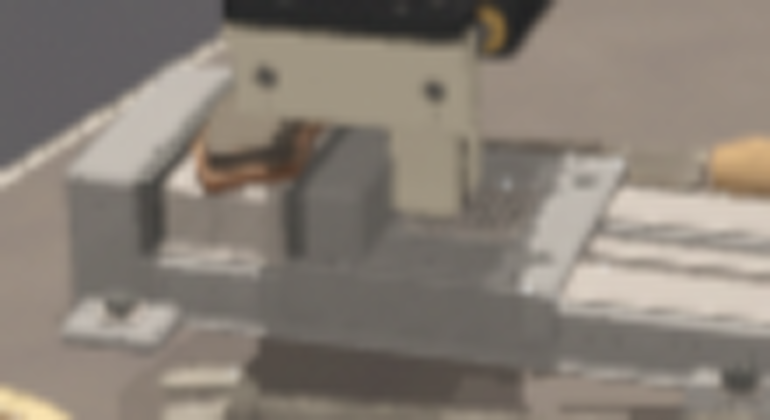

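Horizontal force is now 26 N against 19 N vertical, so the tips bear on the wall and the jaw is solid, about 47 mm from the fixed face. I'll raise the tips while keeping the forward push, so the button comes up and the brake locks.

jog_arm([
  [1,0,-0.001,-0.0005,0],
  [1,0,-0.001,-0.0005,0],
  [1,0,-0.001,0,0],
  [1,0,-0.001,0,0],
  [1,0,-0.001,0,0],
  [1,0,-0.001,0,0],
  [1,0,0,0,0],
])

```text
time_s: 7.4
tcp_pos: [0.5406, 0.0207, 0.0577]
eef_rot: [-88.9, 0.0, 101.8]
contact_force: [-17.9, -0.2, -6.7]
gripper_width: 0.0005
```

```bash
python3 - <<'E'
from plant import r
s=r.get_state(); print(s["tcp_pos"],s["eef_rot"],s["contact_force"],s["moment"])
E
```

```text
[0.54058772 0.02070811 0.05765171] [-8.88774179e+01  2.31183927e-02  1.01760698e+02] [-17.86283088  -0.19539365  -6.67024691] [0.09450822 6.33183632 0.1771249 ]
```

jog_arm([
  [1,0,-0.001,-0.001,0],
  [1,0,-0.001,-0.001,0],
  [1,0,-0.001,0,0],
  [1,0,-0.001,0,0],
  [1,0,-0.001,0,0],
  [1,0,-0.001,0,0],
  [1,0,0,0,0],
])

```text
time_s: 7.98
tcp_pos: [0.5409, 0.0202, 0.0625]
eef_rot: [-88.7, 0.1, 101.7]
contact_force: [-18.2, -2.1, -11.1]
gripper_width: 0.0006
```

```bash
python3 - <<'E'
from plant import r
s=r.get_state(); print(s["tcp_pos"],s["eef_rot"],s["contact_force"],s["moment"])
E
```

```text
[0.5408611  0.02020218 0.06248992] [-8.86574141e+01  5.17265271e-02  1.01717857e+02] [-18.16859472  -2.06337639 -11.09025297] [-1.12578601  6.64158172  0.19570394]
```

The button is fully up (tip at z = 0.0435) while the jaw was still being pushed with about 18 N. Next I back off the wall, then rise.

jog_arm([
  [1,0,0,0.003,0],
  [1,0,-0.001,0.003,0],
  [1,0,-0.002,0.004,0],
  [1,0,-0.006,0.004,0],
  [1,0,-0.02,0.004,0],
  [1,0,-0.03,0,0],
  [1,0,-0.035,0,0],
  [1,0,-0.04,0,0],
  [1,0,-0.03,0,0],
  [1,0,0,0.03,0],
  [1,0,0,0.03,0],
  [1,0,0,0,0],
])

```text
time_s: 8.98
tcp_pos: [0.4726, 0.0069, 0.2339]
eef_rot: [-90.1, -0.1, 101.9]
contact_force: [-0.8, -0.2, -0.7]
gripper_width: 0.0001
```

```bash
python3 - <<'E'
from plant import r
s=r.get_state(); print(s["tcp_pos"],s["eef_rot"],s["contact_force"],s["gripper_width"])
E
```

```text
[0.47258976 0.00688163 0.23386688] [-9.01349816e+01 -9.38962175e-02  1.01902564e+02] [-0.81896956 -0.18966189 -0.6559688 ] 0.00010547125548517939
```

jog_arm([
  [1,-0.027,0,0.015,0],
  [1,-0.027,0,0.015,0],
  [1,-0.027,0,0.015,0],
  [1,-0.027,0,0.015,0],
  [1,-0.027,0,0.015,0],
  [1,-0.027,0,0.015,0],
  [1,-0.027,0,0.015,0],
  [1,-0.027,0,0.015,0],
  [1,-0.027,0,0.015,0],
  [1,-0.027,0,0.015,0],
  [1,-0.027,0,0.015,0],
  [1,0,0,0,0],
])

```text
time_s: 9.98
tcp_pos: [0.3753, -0.3206, 0.2331]
eef_rot: [-90.0, 0.1, 101.8]
contact_force: [-0.3, -0.4, 0.3]
gripper_width: 0.0006
```

```bash
python3 - <<'E'
from plant import r
import cv2,pickle
d={n:r.capture(n) for n in("side","top")}; pickle.dump(d,open("caps6.pkl","wb"))
for n,(x0,y0,w,h,k) in {"top":(245,145,100,140,4),"side":(255,190,110,60,7)}.items():
    cv2.imwrite(f"pics/{n}6.png",cv2.resize(d[n]["image"][y0:y0+h,x0:x0+w,::-1],None,fx=k,fy=k,interpolation=cv2.INTER_CUBIC))
E
```

```text
(no output)
```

View pics/top6.png

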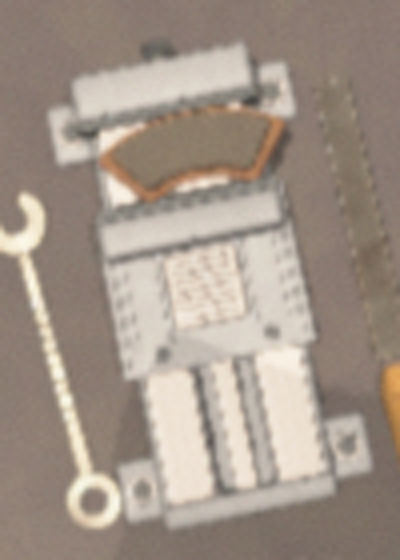

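View pics/side6.png

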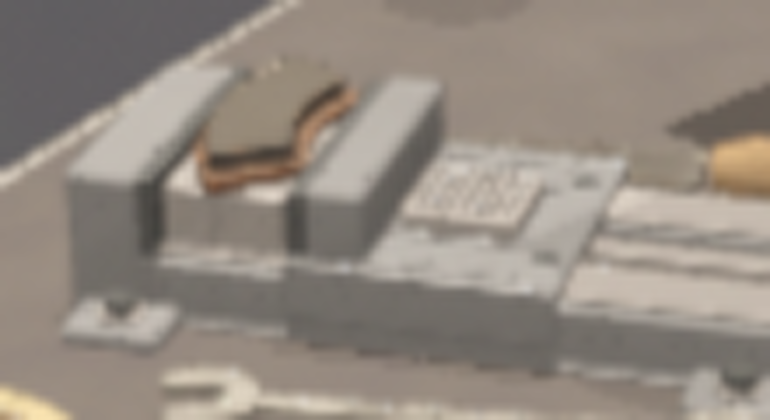

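```bash
python3 - <<'E'
import cv2,pickle
d0=pickle.load(open("caps0.pkl","rb"));d=pickle.load(open("caps6.pkl","rb"))
for i,x in enumerate((d0,d)):
    cv2.imwrite(f"pics/t7{i}.png",cv2.resize(x["top"]["image"][150:210,255:330,::-1],None,fx=10,fy=10,interpolation=cv2.INTER_CUBIC))
E
```

```text
(no output)
```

View pics/t71.png

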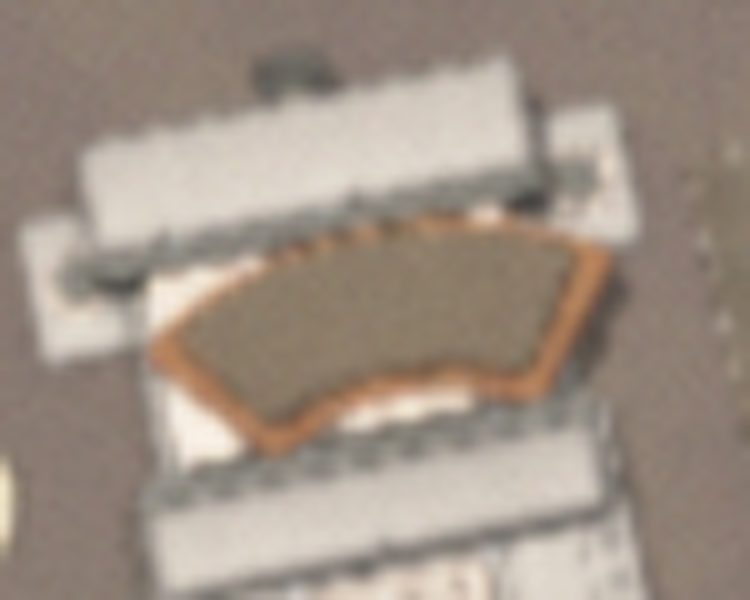

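View pics/t70.png

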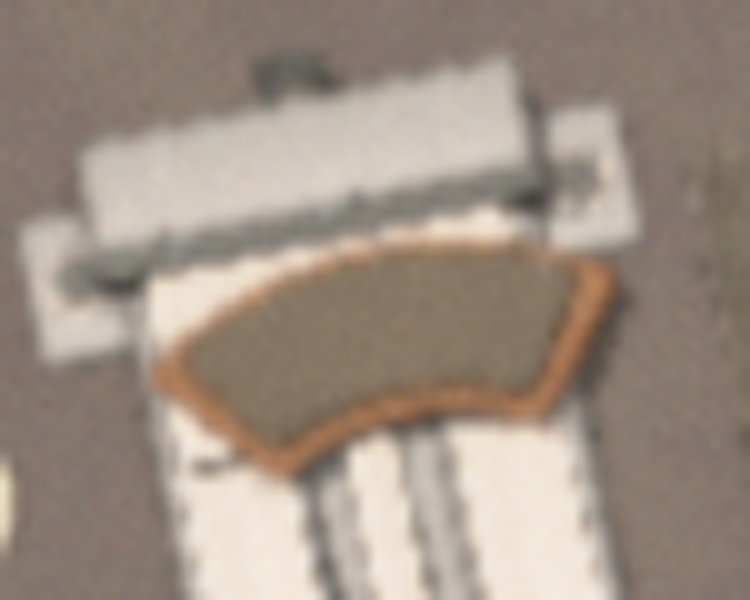

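The clear top view shows the pad corners parallel to the jaw: the lower pair at (275,455) and (535,395), the tips at (155,350) and (605,255). The arc touches the fixed plate. Now a numeric check of jaw travel and button height.

```bash
python3 - <<'E'
from h import *
d=pickle.load(open("caps6.pkl","rb"));T=d["top"];S=d["side"]
x=np.array([np.cos(np.radians(12.1)),np.sin(np.radians(12.1))]);n=np.array([-x[1],x[0]])
def px(u,v,k,x0,y0): return ((u+.5)/k-.5+x0,(v+.5)/k-.5+y0)
bt=np.mean([px(*p,4,245,145) for p in [(165,255),(237,243),(245,318),(177,328)]],0)
bs=np.mean([px(*p,7,255,190) for p in [(437,163),(545,183),(505,228),(407,208)]],0)
(o1,d1),(o2,d2)=ray(T,bt),ray(S,bs)
A=np.c_[d1,-d2];st=np.linalg.lstsq(A,o2-o1,rcond=None)[0];p,q=o1+d1*st[0],o2+d2*st[1]
print("button 3D",((p+q)/2).round(4),"miss",np.linalg.norm(p-q).round(4))
b=onz(T,bt,.041)[:2]-[.468,.0053];print("jaw travel from button",b@x,b@n)
def tz(u,v,z): return onz(T,px(u,v,10,255,150),z)[:2]
for a,e in [((275,455),(535,395)),((155,350),(605,255))]:
    v=tz(*a,.053)-tz(*e,.053); print("pad angle",np.degrees(np.arctan2(v[1],v[0]))-90, np.linalg.norm(v))
print("pad ext",(tz(420,218,.053)-(tz(275,455,.053)+tz(535,395,.053))/2)@x)
E
```

```text
button 3D [0.5272 0.0197 0.0393] miss 0.001
jaw travel from button 0.06121775245923968 0.0017293505713857878
pad angle 13.852508391427548 0.060477402854118914
pad angle 12.80861190210912 0.1046462095338943
pad ext 0.04613550086467989
```

```bash
python3 -c "
from plant import r
print(r.get_state()['time_s'],r.close_job())"
```

```text
the job is handed in; nothing more can be done
10.0833 None
```

The brake pad is clamped in the vice, and I handed the job in at 10.1 s, with the arm clear of everything.

**What I did:**
1. I pressed the release button to its stop with the closed fingertips, at about 14 N.
2. Holding it down, I pushed the moving jaw forward until it came up solid on the pad. For most of the stroke, friction on the button drove the jaw.
3. At the end the fingertips slipped forward about 4–5 mm onto the jaw's rear wall. The button rose about 1 mm for a moment, to roughly 5 mm down, which is well short of braking.
4. I pushed on the wall with about 26 N. I kept 17–18 N on it while raising the fingertips, so the brake locked under load, then backed off and lifted clear.

**Last checks:**
- **Jaw:** the button moved about 61 mm between the pictures. The jaw faces ended about 46–47 mm apart, against 47.5 mm expected. The fingertips stayed in the same place along the slide to within 0.3 mm while the button rose.
- **Button:** it measured 39 mm high by two views, against 41 mm when up and 35 mm when down.
- **Pad:** it measured 12.8–13.9°, against 12–13° for the vice. That is square to within the 1–2° the pictures allow.
- **Other things:** nothing fell. The spanner and file look unmoved in the last close-ups. I did not check the second pad or the spray can afterwards, but the arm never came near them.

**What did not fit:**
- My first estimate of the jaw's travel was 69 mm, from rough edges in the top view. The side view corrected it to 61 mm.
- A side force of up to 14 N built up during the push. I eased it off before the final push.

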